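# Unlock the vanity drawer case and hold the key turned

### The job

The lock on top of the white drawer case sits under a screw-on splash cap: unscrew the cap anticlockwise by about a quarter turn, then swing it well aside on its arm to bare the keyhole. Take the key out of its wooden stand, push it straight down into the lock until it is fully home past the sticky sprung pins, and turn it clockwise a quarter turn to its stop. The lock springs back when let go, so finish still gripping the key and holding it turned; leave the other things on the counter where they are.

Things in the scene. Friction and masses are not known exactly. Their poses are not given: they have to be found in the camera images.
- keyway (a point): Centre of the keyhole's mouth, on the lock axis at the lock face, 66 mm above the counter; does not turn with the lock. Axes as case. The keyhole is a vertical slot 5.5 mm (x) by 14 mm (y), 36 mm deep, its mouth dished to about 13 x 18 mm, in a round steel lock 54 mm across. At the start the cap covers it.
- case: White drawer case, fixed, 160 (x) x 200 (y) x 60 mm high, origin under its centre; the wooden drawer front looks to -x, z up. The lock is 20 mm from the centre towards the front. In the keyhole two sprung, sticky pins poke from the slot's short ends, 11 and 20 mm down; each resists the key with up to about 15 N: push with 10 to 20 N, rocking the key a little.
- plug (a joint): Turn of the lock's core, rad: 0 with the slot along y of keyway (start); grows clockwise seen from above to a stop at 1.45. A spring turns it back to 0 (0.04 Nm at rest, 0.14 Nm at the stop). The blade has some play in the slot, so the core lags the key by about 0.15 rad.
- pivot (a point): Vertical pivot of the cap's swing arm, at the height of the lock face, 55 mm from the lock axis on the +x side of keyway.
- cap_arm (a joint): Swing of the cap's flat steel arm about pivot, rad: 0 with the cap over the keyhole, grows clockwise seen from above (the cap moves towards +y of the case) to a stop at 2.0; light friction, stays where left. A catch post at the cap's ear holds it back (unless forced) until the cap is unscrewed by about 1 rad.
- cap (a joint): Twist of the splash cap relative to its arm, rad: about 0 screwed on, grows anticlockwise seen from above, stop at 3.2; friction 0.05 Nm. The cap stays on the arm and does not rise.
- cap_grip (a point): On the axis of the grey ribbed round cap, 9 mm below its flat top: the height to grip it. Cap 36 mm across, 34 mm tall; its underside, on the 4 mm arm, is 25 mm below this point, and a low ear there sticks out 9 mm. It stands 55 mm from pivot. While gripped it may go on turning on its arm.
- key_bow (a point): Centre of the key's flat black head (10 x 30 x 30 mm), to grip. x: through the thickness, y: across the width, z: up the key. Below: a neck 10 x 28 mm whose underside, 27 mm below this point, is the shoulder that stops the key; then the steel blade 4 (x) x 12 (y) mm, 28 mm long, round end. 40 g. Stands blade down in the stand, shoulder on its top. Fits the lock either way round, x along the case's x.
- key_tip (a point): End of the key's blade, 55 mm below key_bow along the key. 28 mm below the lock face when the key is fully home.
- stand: Fixed wooden key stand, 45 x 44 x 34 mm, with a slot 7 mm (x) by 15 mm (y) through it from the top. Origin under its centre.
- hairbrush: Bystander: wooden hairbrush, 220 mm long, lying on its bristles.
- roller: Bystander: white face roller with a rubber head, 140 mm long, lying.
- compact: Bystander: round pink plastic compact, 68 mm across, 12 mm thick, lying on the drawer case's top beside the lock.
- pusher: Bystander: thin stainless cuticle pusher, 130 mm long, lying beside the stand.
- jar: Bystander: small amber cream jar, 40 mm across, 40 mm tall, between case and stand.
- lotion: Bystander: white lotion bottle, 52 mm across, 130 mm tall, at the left.

How it is judged:
By the outcome, as a careful person would: the job done as asked, in the order asked, and still so for the second after the job is handed in, while the arm keeps its last pose, push and grip.
It also fails if it takes over 54 s, if anything falls off the work surface, if the arm or the gripper's body presses on something with over 40 N, if the wrist force passes 120 N, or if a joint passes its speed limit or range.

### The arm

A 6-joint arm with a two-finger parallel gripper is mounted at the origin on the work surface. World frame = base frame: x ahead of the robot, y to its left, z up, the work surface at z = 0. Lengths are in m, angles in rad, forces in N, time in s.
With the tool pointing down it reaches from about 0.35 to 0.775 m from the base axis. Payload 5.5 kg.
Tool frame: the origin (TCP) lies on the centre line of the jaws, within the pads' length; the fingertips stand 11 mm ahead of it and the grasp point (between the pads) lies 8 mm behind it; z points along the fingers, y is the direction in which the jaws open and shut (so a half turn about z gives the same grasp; the last joint's range is limited). The gripper opens to 85 mm and grips with 20 to 120 N. Pads are 22 mm wide; open, the fingers measure 114 mm over their backs; the gripper's body (76 mm by 85 mm) begins 54 mm behind the grasp point. The pads swing forward as they close: fully open they stand 13 mm farther back than shut.
Start: joints at [-1.347, 0.313, 0.046, 1.304, 0, 1.431], TCP at [0.205, -0.537, 0.242] pointing down, gripper open.
Joint ranges: [-2.76, 2.76], [-0.86, 1.69], [-1.03, 1.26], [-2.2, 2.34], [-1.47, 1.5], [-3.14, 3.14]. Speed limits (rad/s): [2.57, 2.57, 3.14, 3.14, 3.14, 3.14].

### API

Orientations are given as a unit quaternion [w, x, y, z].
In Python, from workcell import env, imaging, order gives the robot as it stands. The module is installed in compiled form; this text tells all that it offers.
- The arm moves only by the tool move_arm, never from a script. Its argument "deltas" is one flat list of numbers, 7 for each row, row after row: the gripper's target within -1 to 1 (shut at 1, half-way at 0, fully open at -1), then the shift along the tool's x, y, z in m, then the turn, a rotation vector about the tool's x, y, z in degrees. In form: [jaw, tx, ty, tz, ax, ay, az, jaw, tx, ty, tz, ax, ay, az, ...]. A call has 1 to 10 rows; each row shifts and turns the commanded pose from where the row before left it, along the tool's axes as they then stand; what a row does not reach is not made up. A row lasts 1/8 s, in which the tool goes at most 62.5 mm and 10.7 degrees, less where a joint would pass 70% of its speed; a pose out of reach is approached as far as the arm can. A call is refused whole if a number of a shift passes 0.0625 or a number of a turn 10.7, either way. A call with a gripper value outside its range is refused whole. The fingers move at their own pace and stop on an object; "squeeze" is the grip in N (left out, the last holds). Time passes only in rows, so rows that do not move let the fingers close. It gives the time, the measured TCP pose, the force and the opening at its end, in the units of the state.
- env.get_state(): the state, without advancing time (a new reading comes with each control period).
- imaging.read_camera(name): name is "scene" or "top" or "wrist"; returns a dict with "img" (384x512x3 uint8, red, green, blue), "z_map" (384x512 float32, m along the optical axis (not along the pixel's ray), 0 where there is no reading), "fx", "fy", "cx", "cy" (pixels), "rvec" (rotation vector, rad) and "tvec" (3), from world to camera coordinates, as OpenCV has them. Camera axes: x right, y down, z forward; pixel columns grow to the right and rows downward; lengths in m; the calibration is good to about 2 mm. A picture is of the moment at which its call begins.
- order.hand_in(): hands the job in, once; it reports no verdict.
Trained networks look in a picture, given as the dict that the camera call returned (one of the last four; its "shot" number tells which), for a name from the list of things; names that differ only in an ending like _2 or _b are one class to them, and where a whole thing is asked for, a point or a joint stands for the part that bears it (a point fixed in the world has none). Each returns a list of dicts, best first, with "confidence" (0 to 1); they miss things now and then, are a little off and sometimes report something else, mostly with a low value. They report only what shows in the picture. A call takes as long as a camera call.
- imaging.recognise(picture, thing): "centre" ([column, row] in pixels, amid what is visible of it).
- imaging.cut_out(picture, thing): "mask" (384x512 bool, what is visible of it) and "centre" ([column, row] in pixels, amid what is visible of it).
The state is a dict: "clock": time; "joint_pos": joint angles; "qvel": joint speeds; "tau": joint torques, N m; "tcp_pos": TCP position; "orientation": TCP orientation; "wrist_force": force on the tool from outside, world axes, zero at the start; "ft_torque": the same for the moment, N m; "finger_gap": finger opening in m.
Only numpy, scipy, OpenCV 4.12 (cv2) and the standard library are available. Lean on these libraries where they do the work, as an engineer would, in place of code of your own. Each camera call takes 0.05 s, during which the arm holds its last target.

## Working session

There is one attempt and no reset: what is moved stays moved. The work goes in short steps, Python scripts to look and compute and a tool call to move; the robot and the scene stay as the last step left them, time stands still between calls to the robot, and variables do not carry over. Pictures are saved under pics/ and viewed, and the job is handed in when it is done.

Besides the shell and the picture viewer there is one more tool, called after "Request:" by a JSON object that holds its "api" and its "payload". move_arm: Moves the arm, as the interface text tells. Its arguments: {"type":"object","properties":{"deltas":{"type":"array"},"squeeze":{"type":"number"}},"required":["deltas"]}

```bash
mkdir -p pics; cat > h.py <<'E'
from workcell import env, imaging, order
import numpy as np, cv2
from scipy.spatial.transform import Rotation as R
def shot(n,save=None):
    p=imaging.read_camera(n)
    if save: cv2.imwrite('pics/'+save,p['img'][:,:,::-1])
    return p
def cloud(p):
    z=p['z_map'].astype(float); v,u=np.indices(z.shape)
    c=np.stack([(u-p['cx'])/p['fx']*z,(v-p['cy'])/p['fy']*z,z],-1)
    Rm=cv2.Rodrigues(np.array(p['rvec'],float))[0]
    return (c-np.array(p['tvec']).ravel())@Rm
def proj(p,X):
    return cv2.projectPoints(np.array(X,float).reshape(-1,3),np.array(p['rvec'],float),np.array(p['tvec'],float),np.array([[p['fx'],0,p['cx']],[0,p['fy'],p['cy']],[0,0,1.]]),None)[0].reshape(-1,2)
def st():
    s=env.get_state()
    print('t',round(s['clock'],3),'q',np.round(s['joint_pos'],3),'tcp',np.round(s['tcp_pos'],4),'R',np.round(R.from_quat(np.roll(s['orientation'],-1)).as_matrix(),3).tolist(),'F',np.round(s['wrist_force'],1),'T',np.round(s['ft_torque'],2),'gap',round(s['finger_gap'],4))
    return s
E
python3 - <<'E'
from h import *
st()
for n in ['top','scene']:
    p=shot(n,n+'0.png'); c=cloud(p)
    for t in ['case','cap_grip','key_bow','stand','compact','jar','pusher','hairbrush','roller','lotion']:
        for d in imaging.cut_out(p,t)[:1]:
            m=d['mask']; X=c[m&(p['z_map']>0)]
            print(n,t,round(d['confidence'],2),np.round(d['centre']),np.round(np.median(X,0),3),np.round(np.percentile(X,2,axis=0),3),np.round(np.percentile(X,98,axis=0),3))
E
```

```text
t 0.0 q [-1.347  0.314  0.045  1.304  0.     1.431] tcp [ 0.2045 -0.5369  0.2414] R [[0.935, 0.356, -0.0], [0.356, -0.935, 0.002], [0.0, -0.002, -1.0]] F [ 0.2 -0.2 -0.4] T [0.01 0.03 0.08] gap 0.0855
top case 0.83 [336. 210.] [ 0.526 -0.184  0.06 ] [ 0.452 -0.296  0.024] [ 0.617 -0.098  0.106]
top cap_grip 0.73 [335. 209.] [ 0.527 -0.184  0.06 ] [ 0.453 -0.296  0.008] [ 0.617 -0.098  0.106]
top key_bow 0.4 [403. 232.] [ 0.466 -0.377  0.02 ] [ 0.38  -0.402  0.01 ] [ 0.514 -0.362  0.03 ]
top stand 0.7 [213. 193.] [0.583 0.161 0.034] [ 0.56   0.139 -0.001] [0.611 0.19  0.073]
top compact 0.63 [365. 189.] [ 0.588 -0.256  0.072] [ 0.558 -0.287  0.068] [ 0.617 -0.226  0.076]
top jar 0.57 [268. 213.] [ 0.526 -0.     0.039] [ 0.507 -0.018 -0.001] [0.543 0.017 0.044]
top pusher 0.67 [347. 212.] [ 0.52  -0.198  0.106] [ 0.504 -0.215  0.087] [ 0.537 -0.183  0.11 ]
top roller 0.65 [406. 231.] [ 0.466 -0.377  0.02 ] [ 0.382 -0.403  0.009] [ 0.514 -0.361  0.03 ]
top lotion 0.59 [136. 235.] [0.462 0.36  0.088] [0.439 0.347 0.016] [0.484 0.382 0.132]
scene case 0.62 [195. 160.] [ 0.549 -0.178  0.05
[... 189 characters left out ...]
.168 0.06 ] [0.581 0.155 0.034] [0.597 0.18  0.077]
scene stand 0.59 [300. 232.] [0.598 0.17  0.031] [0.576 0.141 0.003] [0.615 0.193 0.037]
scene compact 0.87 [165. 152.] [ 0.592 -0.255  0.07 ] [ 0.559 -0.287  0.061] [ 0.622 -0.226  0.074]
scene jar 0.75 [258. 180.] [0.534 0.002 0.036] [ 0.512 -0.015  0.003] [0.545 0.018 0.041]
scene pusher 0.3 [304. 222.] [0.59  0.166 0.06 ] [0.584 0.155 0.034] [0.597 0.178 0.077]
scene hairbrush 0.83 [239. 257.] [0.739 0.056 0.025] [0.672 0.037 0.016] [0.875 0.09  0.029]
scene roller 0.7 [154. 119.] [ 0.474 -0.377  0.016] [ 0.381 -0.404 -0.005] [ 0.518 -0.359  0.028]
scene lotion 0.86 [397. 215.] [0.476 0.37  0.08 ] [0.451 0.347 0.003] [0.487 0.395 0.13 ]
```

View pics/top0.png

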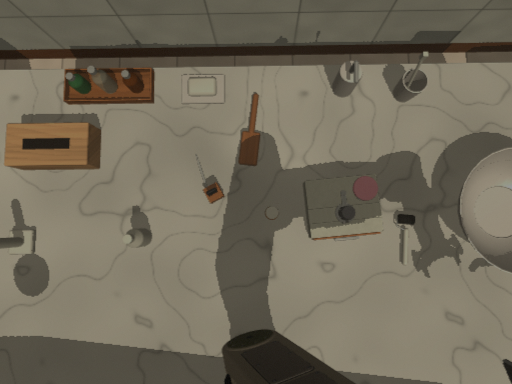

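View pics/scene0.png

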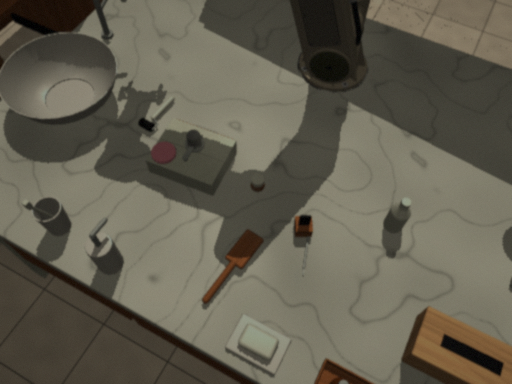

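```bash
python3 - <<'E'
from h import *
p=shot('top'); c=cloud(p); z=c[...,2]
def rect(m,name):
    pts=c[m][:,:2].astype(np.float32)*1000
    r=cv2.minAreaRect(pts); print(name,len(pts),np.round(r[0],1),np.round(r[1],1),round(r[2],2), 'circ',[np.round(a,1) for a in cv2.minEnclosingCircle(pts)],'z',np.round(np.median(c[m][:,2]),4), np.round(pts.mean(0),1))
    return r
near=lambda x,y,r: np.hypot(c[...,0]-x,c[...,1]-y)<r
zm=p['z_map']>0
box=zm&(c[...,0]>.42)&(c[...,0]<.66)&(c[...,1]<-.07)&(c[...,1]>-.33)
rect(box&(z>.05),'case')
rect(box&(z>.057)&(z<.0625),'casetop')
rect(box&(z>.095),'cap')
rect(box&near(.526,-.198,.05)&(z>.063)&(z<.0675),'lockface')
rect(zm&near(.59,.165,.06)&(z>.028)&(z<.04),'standtop')
rect(zm&near(.59,.165,.06)&(z>.05),'key')
rect(zm&near(.59,.165,.06)&(z>.071),'keytop')
big=cv2.resize(p['img'][130:280,170:440],None,fx=2.9,fy=2.9,interpolation=cv2.INTER_CUBIC)
cv2.imwrite('pics/topbig0.png',big[:,:,::-1])
print(p['fx'],p['tvec'])
E
```

```text
case 4334 [ 538.5 -199. ] [165.8 200.4] 5.05 circ [array([ 541.5, -198.5]), np.float64(126.3)] z 0.0606 [ 537.8 -197.5]
casetop 2852 [ 538.9 -199.1] [164.1 200.3] 4.97 circ [array([ 540.7, -199.2]), np.float64(126.3)] z 0.0599 [ 534.2 -189.6]
cap 164 [ 520.6 -199.8] [35.2 34.3] 88.57 circ [array([ 520.8, -200.5]), np.float64(18.9)] z 0.1056 [ 521.  -199.6]
lockface 111 [ 528.3 -198. ] [86. 94.] 18.27 circ [array([ 526.3, -199.3]), np.float64(48.1)] z 0.0645 [ 523.  -192.7]
standtop 196 [585.  166.6] [45.5 44.1] 28.55 circ [array([585.4, 166.6]), np.float64(29.7)] z 0.0339 [584.  165.1]
key 48 [585.2 166.2] [10.2 29.2] 28.48 circ [array([584.6, 165.8]), np.float64(14.6)] z 0.0745 [584.2 164.9]
keytop 33 [584.7 165.4] [ 8.2 26.6] 26.38 circ [array([584.7, 165.4]), np.float64(13.3)] z 0.0755 [585.  165.1]
365.8421870836983 [0.03495063 0.60544159 1.0107124 ]
```

View pics/topbig0.png

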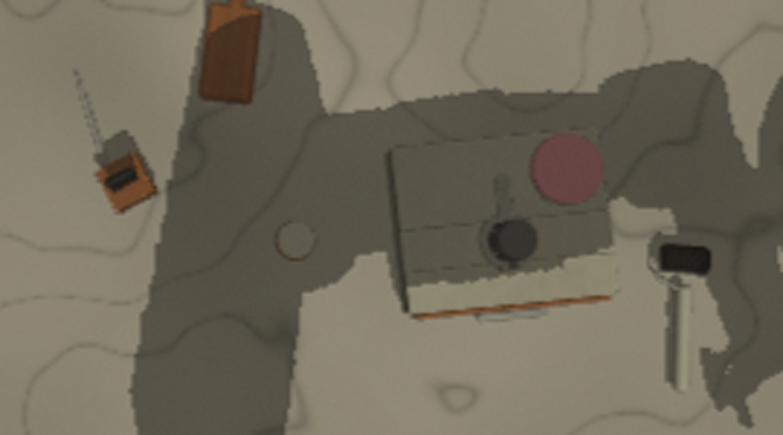

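The top view shows the cap at px (347,212), with its arm pointing to +x, and the stand and key at (213,193). The pink compact is on the -y side of the case, so the +y swing is clear. The measured heights and sizes fit the given dimensions. Case yaw is about 5° and key x is at about 28.5°.

```bash
cat >> h.py <<'E'
import json,os
def getcmd():
    s=env.get_state(); return np.array(s['tcp_pos']),R.from_quat(np.roll(s['orientation'],-1))
def down(psi):
    a=np.radians(psi); return R.from_matrix(np.array([[np.cos(a),np.sin(a),0],[np.sin(a),-np.cos(a),0],[0,0,-1.]]))
def plan(wps,start=None):
    """wps: list of (pos,psi,nrows,jaw) or with callable; prints rows; continues from start"""
    p,r=start if start else getcmd()
    rows=[]
    psi0=np.degrees(np.arctan2(*r.as_matrix()[[1,0],0]))
    for pos,psi,n,jaw in wps:
        p0,r0=p.copy(),psi0; d=psi-psi0
        for k in range(1,n+1):
            tp=p0+(np.array(pos)-p0)*k/n; tr=down(psi0+d*k/n)
            t=np.round(r.inv().apply(tp-p),4); a=np.round(np.degrees((r.inv()*tr).as_rotvec()),1)
            rows.append([jaw]+t.tolist()+a.tolist()); 
            if max(abs(a))>10.7 or max(abs(t))>.0625: print('LIMIT',rows[-1])
            p=p+r.apply(t); r=r*R.from_rotvec(np.radians(a))
        psi0=psi
    for i in range(0,len(rows),10):
        print('['+', '.join(','.join('%g'%(x+0) for x in q) for q in rows[i:i+10])+']')
    print('end',np.round(p,4),np.round(r.as_matrix(),3).tolist()); np.savez('cmd.npz',p=p,q=r.as_quat())
    return p,r
def last():
    z=np.load('cmd.npz'); return z['p'],R.from_quat(z['q'])
E
python3 - <<'E'
from h import *
plan([((.521,-.2,.2),140,13,-0.5)])
E
```

```text
[-0.5,0.032,-0.0156,0.0033,0,0,-9.2, -0.5,0.034,-0.0103,0.0032,0,0,-9.1, -0.5,0.0353,-0.0047,0.0033,0,0,-9.2, -0.5,0.0356,0.0009,0.0032,0,0,-9.2, -0.5,0.0349,0.0066,0.0033,0,0,-9.1, -0.5,0.0335,0.0121,0.0032,0,0,-9.2, -0.5,0.0311,0.0172,0.0033,0,0,-9.2, -0.5,0.028,0.022,0.0032,0,0,-9.1, -0.5,0.0241,0.0262,0.0033,0,0,-9.2, -0.5,0.0197,0.0296,0.0032,0,0,-9.2]
[-0.5,0.0146,0.0325,0.0033,0,0,-9.1, -0.5,0.0093,0.0343,0.0032,0,0,-9.2, -0.5,0.0037,0.0354,0.0033,0,0,-9.2]
end [ 0.521 -0.2    0.2  ] [[-0.767, 0.642, 0.0], [0.642, 0.767, -0.0], [-0.0, -0.0, -1.0]]
```

Request:
{"api": "move_arm", "payload": {"deltas": [-0.5,0.032,-0.0156,0.0033,0,0,-9.2,-0.5,0.034,-0.0103,0.0032,0,0,-9.1,-0.5,0.0353,-0.0047,0.0033,0,0,-9.2,-0.5,0.0356,0.0009,0.0032,0,0,-9.2,-0.5,0.0349,0.0066,0.0033,0,0,-9.1,-0.5,0.0335,0.0121,0.0032,0,0,-9.2,-0.5,0.0311,0.0172,0.0033,0,0,-9.2,-0.5,0.028,0.022,0.0032,0,0,-9.1,-0.5,0.0241,0.0262,0.0033,0,0,-9.2,-0.5,0.0197,0.0296,0.0032,0,0,-9.2], "squeeze": 40}}

```text
clock: 2.4
tcp_pos: [0.4487, -0.277, 0.2099]
orientation: [0.0, 0.553, 0.833, -0.0]
wrist_force: [0.5, -1.5, 0.2]
finger_gap: 0.0645
```

Request:
{"api": "move_arm", "payload": {"deltas": [-0.5,0.0146,0.0325,0.0033,0,0,-9.1,-0.5,0.0093,0.0343,0.0032,0,0,-9.2,-0.5,0.0037,0.0354,0.0033,0,0,-9.2,-0.5,0,0,0,0,0,0]}}

```text
clock: 2.9
tcp_pos: [0.5221, -0.1983, 0.1996]
orientation: [-0.0, 0.34, 0.94, 0.0]
wrist_force: [-0.2, -0.8, -0.8]
finger_gap: 0.0643
```

```bash
python3 - <<'E'
from h import *
st()
p=shot('wrist','w1.png'); c=cloud(p); z=c[...,2]
for a,b in [(.1,.112),(.062,.0675),(.068,.074),(.075,.097)]:
    m=(p['z_map']>0)&(z>a)&(z<b)&(np.hypot(c[...,0]-.53,c[...,1]+.2)<.09)
    if m.sum()>10:
        pts=c[m][:,:2].astype(np.float32)*1000
        print(a,m.sum(),np.median(z[m]),cv2.minAreaRect(pts),cv2.minEnclosingCircle(pts))
print(proj(p,[[.521,-.2,.1056],[.5755,-.195,.066]]))
E
```

```text
t 2.9 q [-0.507  0.297 -0.081  1.193  0.     0.187] tcp [ 0.5221 -0.1983  0.1996] R [[-0.769, 0.639, -0.0], [0.639, 0.769, 0.0], [0.0, 0.0, -1.0]] F [-0.2 -0.8 -0.8] T [-0.04  0.01  0.01] gap 0.0643
0.1 1415 0.10627247175883466 ((519.6296997070312, -201.14987182617188), (36.92671585083008, 37.06126022338867), 49.54764175415039) ((519.9464111328125, -200.87210083007812), 19.010726928710938)
0.062 927 0.06597615798917175 ((537.399169921875, -195.64007568359375), (151.28611755371094, 170.52589416503906), 5.76082181930542) ((529.9154052734375, -200.07388305664062), 89.48968505859375)
0.068 2414 0.07240850545884449 ((553.6223754882812, -217.18112182617188), (75.18388366699219, 122.35167694091797), 43.61179733276367) ((549.4405517578125, -219.88804626464844), 64.58613586425781)
0.075 295 0.08188659122057501 ((532.111328125, -193.7910919189453), (82.275634765625, 26.722618103027344), 7.840789794921875) ((531.9913330078125, -192.62986755371094), 41.18137741088867)
[[252.61347333 199.45370181]
 [291.00103815 223.20802943]]
```

View pics/w1.png

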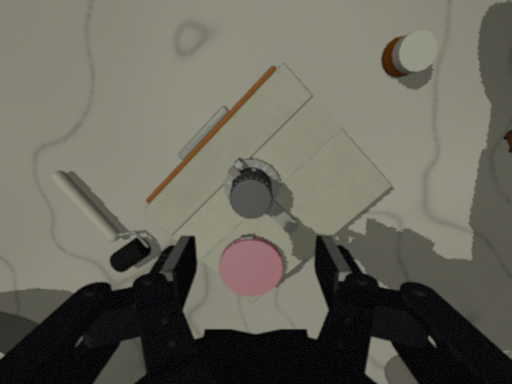

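```bash
python3 - <<'E'
from h import *
st()
p=shot('wrist'); c=cloud(p); z=c[...,2]
cv2.imwrite('pics/w1z.png',cv2.resize(p['img'][140:250,190:330],None,fx=5.5,fy=5.5,interpolation=cv2.INTER_CUBIC)[:,:,::-1])
m=(p['z_map']>0)&(z>.0755)&(z<.1)&(np.hypot(c[...,0]-.53,c[...,1]+.2)<.07)
n,l,s,_=cv2.connectedComponentsWithStats(m.astype(np.uint8))
for i in range(1,n):
    X=c[l==i]; 
    if len(X)>4: print(s[i],np.round(X.mean(0),4),X[:,2].max())
E
```

```text
t 2.95 q [-0.509  0.297 -0.082  1.193 -0.     0.188] tcp [ 0.5213 -0.1992  0.1997] R [[-0.767, 0.641, -0.001], [0.641, 0.767, -0.0], [0.0, -0.0, -1.0]] F [-0.4 -0.  -0.8] T [-0.01 -0.02 -0.03] gap 0.0643
[238 161   6   7  17] [ 0.4942 -0.1942  0.076 ] 0.07754618186279119
[234 167   3   3   5] [ 0.4939 -0.2005  0.0758] 0.07626289019028723
[231 171   3   5   8] [ 0.4957 -0.2053  0.0759] 0.07636590442600746
[233 170  40  18 254] [ 0.5076 -0.1921  0.0876] 0.09998840739213558
```

View pics/w1z.png

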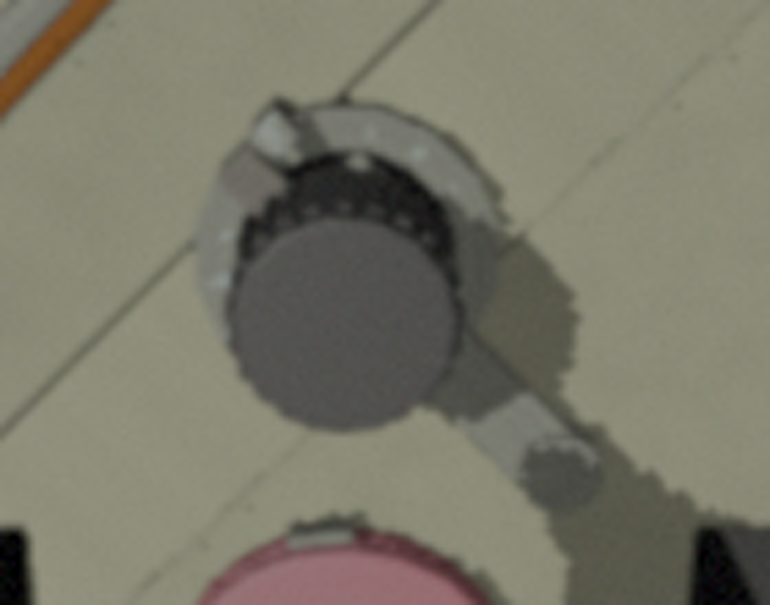

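The zoomed view shows the cap, the arm going to the pivot knob, and the low post and ear at the front (-x). The chosen finger sweep misses these. Descending to grip.

```bash
python3 - <<'E'
from h import *
plan([((.520,-.2006,.091),140,4,-0.5)],last())
E
```

```text
[-0.5,0.0001,-0.0003,0.0272,0,0,0, -0.5,0.0001,-0.0002,0.0273,0,0,0, -0.5,0.0001,-0.0003,0.0272,0,0,0, -0.5,0.0001,-0.0003,0.0273,0,0,0]
end [ 0.52   -0.2006  0.091 ] [[-0.767, 0.642, 0.0], [0.642, 0.767, -0.0], [-0.0, -0.0, -1.0]]
```

Request:
{"api": "move_arm", "payload": {"deltas": [-0.5,0.0001,-0.0003,0.0272,0,0,0,-0.5,0.0001,-0.0002,0.0273,0,0,0,-0.5,0.0001,-0.0003,0.0272,0,0,0,-0.5,0.0001,-0.0003,0.0273,0,0,0,-0.5,0,0,0,0,0,0,0.6,0,0,0,0,0,0,0.6,0,0,0,0,0,0,0.6,0,0,0,0,0,0,0.6,0,0,0,0,0,0], "squeeze": 40}}

```text
clock: 4.12
tcp_pos: [0.5205, -0.2015, 0.0926]
orientation: [0.001, 0.342, 0.94, -0.001]
wrist_force: [-3.4, -1.9, 6.5]
finger_gap: 0.0346
```

```bash
python3 - <<'E'
from h import *
st()
E
```

```text
t 4.125 q [-0.513  0.369 -0.257  0.943 -0.001  0.185] tcp [ 0.5205 -0.2015  0.0926] R [[-0.766, 0.643, 0.002], [0.643, 0.766, -0.002], [-0.003, -0.001, -1.0]] F [-3.4 -1.9  6.5] T [-0.29  0.48 -0.03] gap 0.0346
```

Request:
{"api": "move_arm", "payload": {"deltas": [0.6,0,0,0,0,0,-9,0.6,0,0,0,0,0,-9,0.6,0,0,0,0,0,-9,0.6,0,0,0,0,0,-9,0.6,0,0,0,0,0,-9,0.6,0,0,0,0,0,-9,0.6,0,0,0,0,0,-9,0.6,0,0,0,0,0,-9,0.6,0,0,0,0,0,-9,0.6,0,0,0,0,0,-9]}}

```text
clock: 5.38
tcp_pos: [0.5204, -0.2011, 0.0926]
orientation: [0.0, -0.425, 0.905, -0.001]
wrist_force: [-3.3, -0.4, 6.0]
finger_gap: 0.0349
```

```bash
python3 - <<'E'
from h import *
st()
p=shot('scene','s2.png'); 
cv2.imwrite('pics/s2z.png',cv2.resize(p['img'][100:200,130:260],None,fx=5.5,fy=5.5,interpolation=cv2.INTER_CUBIC)[:,:,::-1])
p=shot('wrist','w2.png')
E
```

```text
t 5.375 q [-5.120e-01  3.680e-01 -2.570e-01  9.430e-01 -1.000e-03 -1.391e+00] tcp [ 0.5204 -0.2011  0.0926] R [[-0.638, -0.77, 0.001], [-0.77, 0.638, -0.002], [0.0, -0.002, -1.0]] F [-3.3 -0.4  6. ] T [-0.07  0.66 -0.03] gap 0.0349
```

View pics/s2z.png

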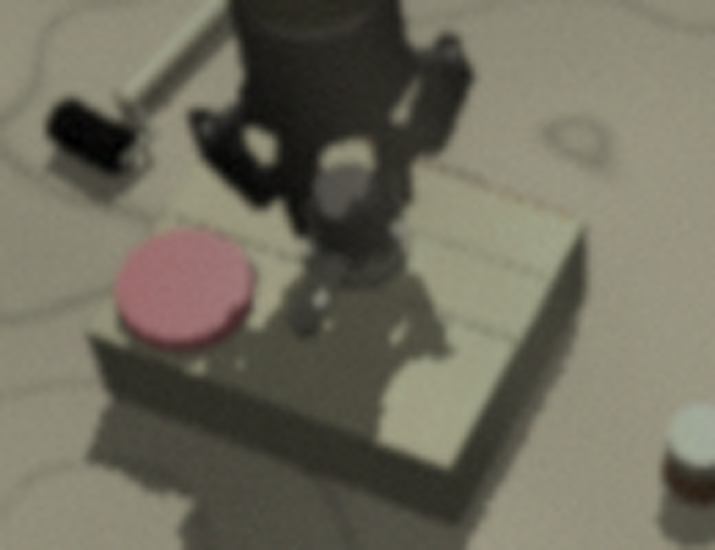

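View pics/w2.png

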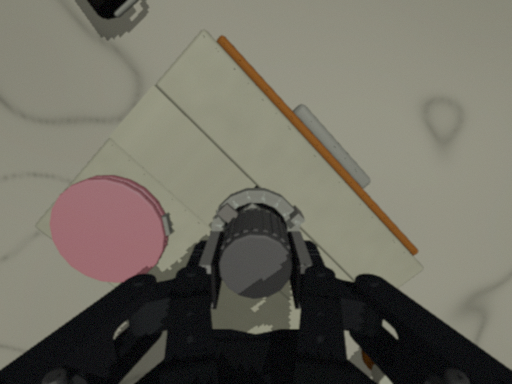

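```bash
python3 - <<'E'
from h import *
s=(np.array([.520,-.2006,.091]),down(230))
P=np.array([.5748,-.1958]);w=[]
for k in range(1,13):
    t=103*k/12; a=np.radians(185-t); w.append(((P[0]+.055*np.cos(a),P[1]+.055*np.sin(a),.091),-130-t,1,.6))
plan(w,s)
E
```

```text
[0.6,-0.0063,0.0054,0,0,0,8.6, 0.6,-0.0062,0.0053,0,0,0,8.6, 0.6,-0.0062,0.0054,0,0,0,8.5, 0.6,-0.0063,0.0054,0,0,0,8.6, 0.6,-0.0062,0.0053,0,0,0,8.6, 0.6,-0.0063,0.0054,0,0,0,8.6, 0.6,-0.0062,0.0054,0,0,0,8.6, 0.6,-0.0062,0.0053,0,0,0,8.6, 0.6,-0.0063,0.0054,0,0,0,8.6, 0.6,-0.0062,0.0054,0,0,0,8.5]
[0.6,-0.0063,0.0053,0,0,0,8.6, 0.6,-0.0062,0.0054,0,0,0,8.6]
end [ 0.5825 -0.1413  0.091 ] [[-0.602, 0.799, 0.0], [0.799, 0.602, 0.0], [0.0, 0.0, -1.0]]
```

Request:
{"api": "move_arm", "payload": {"deltas": [0.6,-0.0063,0.0054,0,0,0,8.6,0.6,-0.0062,0.0053,0,0,0,8.6,0.6,-0.0062,0.0054,0,0,0,8.5,0.6,-0.0063,0.0054,0,0,0,8.6,0.6,-0.0062,0.0053,0,0,0,8.6]}}

```text
clock: 6.1
tcp_pos: [0.5324, -0.1623, 0.0926]
orientation: [0.001, -0.06, 0.998, -0.001]
wrist_force: [-0.6, -1.0, 5.4]
finger_gap: 0.0347
```

```bash
python3 - <<'E'
from h import *
st()
E
```

```text
t 6.1 q [-0.44   0.365 -0.261  0.941 -0.    -0.56 ] tcp [ 0.5324 -0.1623  0.0926] R [[-0.993, -0.119, 0.002], [-0.119, 0.993, -0.002], [-0.002, -0.002, -1.0]] F [-0.6 -1.   5.4] T [-0.24  0.15 -0.07] gap 0.0347
```

Moving freely. Continuing, then I'll open and lift.

Request:
{"api": "move_arm", "payload": {"deltas": [0.6,-0.0063,0.0054,0,0,0,8.6,0.6,-0.0062,0.0054,0,0,0,8.6,0.6,-0.0062,0.0053,0,0,0,8.6,0.6,-0.0063,0.0054,0,0,0,8.6,0.6,-0.0062,0.0054,0,0,0,8.5,0.6,-0.0063,0.0053,0,0,0,8.6,0.6,-0.0062,0.0054,0,0,0,8.6,0.6,0,0,0,0,0,0]}}

```text
clock: 7.1
tcp_pos: [0.5841, -0.1428, 0.0926]
orientation: [0.002, 0.445, 0.895, -0.001]
wrist_force: [0.8, -4.7, 6.4]
finger_gap: 0.0348
```

Request:
{"api": "move_arm", "payload": {"deltas": [-0.4,0,0,0,0,0,0,-0.4,0,0,0,0,0,0,-0.4,0,0,-0.015,0,0,0,-0.4,0,0,-0.04,0,0,0,-0.4,0,0,-0.05,0,0,0,-0.4,0,0,0,0,0,0]}}

```text
clock: 7.85
tcp_pos: [0.5851, -0.1421, 0.2018]
orientation: [0.005, 0.446, 0.895, 0.001]
wrist_force: [-0.2, -0.5, 0.2]
finger_gap: 0.0595
```

```bash
python3 - <<'E'
from h import *
st()
p=shot('wrist','w3.png'); c=cloud(p);z=c[...,2]
m=(p['z_map']>0)&(z>.095)&(z<.115)&(np.hypot(c[...,0]-.57,c[...,1]+.15)<.09)
print(cv2.minEnclosingCircle(c[m][:,:2].astype(np.float32)*1000),np.median(z[m]))
print(proj(p,[[.52,-.2006,.066],[.5195,-.2006,.066]]))
p=shot('top','t3.png')
cv2.imwrite('pics/t3z.png',cv2.resize(p['img'][160:260,290:400],None,fx=6,fy=6,interpolation=cv2.INTER_CUBIC)[:,:,::-1])
E
```

```text
t 7.85 q [-0.372  0.372  0.03   1.22   0.     0.552] tcp [ 0.5851 -0.1421  0.2018] R [[-0.603, 0.798, 0.009], [0.798, 0.603, -0.003], [-0.008, 0.005, -1.0]] F [-0.2 -0.5  0.2] T [ 0.02  0.02 -0.03] gap 0.0595
((583.7742309570312, -142.0890655517578), 19.057430267333984) 0.10621164571001898
[[166.43356437 192.00289231]
 [166.00165048 191.71272027]]
```

View pics/w3.png

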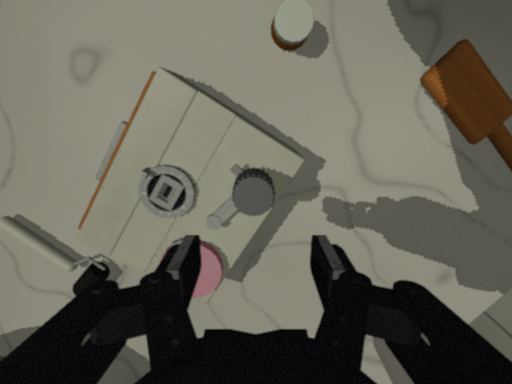

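View pics/t3z.png

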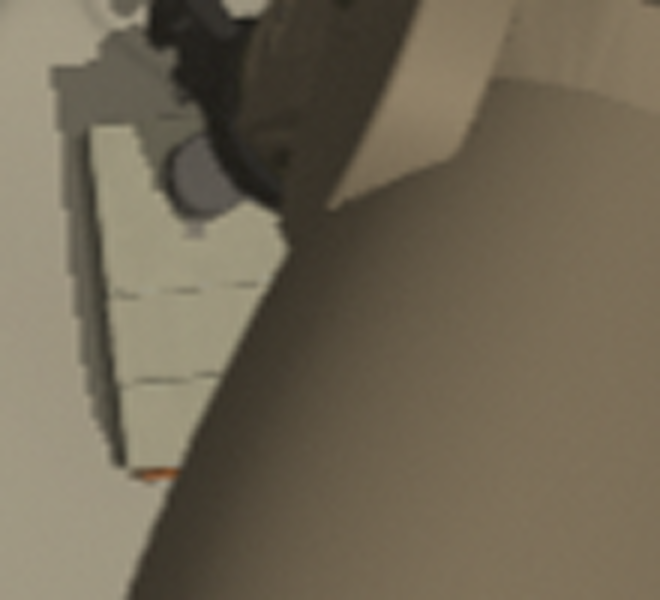

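The wrist view shows the cap swung to about 1.8 rad at px (252,193), still twisted about 90°. The lock is bare at (167,190). Measuring the lock closely.

```bash
python3 - <<'E'
from h import *
st()
p=shot('wrist'); c=cloud(p);z=c[...,2]
for d in imaging.cut_out(p,'plug')[:2]: print('plug',d['confidence'],d['centre'])
m=(p['z_map']>0)&(z>.0635)&(z<.069)&(np.hypot(c[...,0]-.52,c[...,1]+.2)<.032)
pts=c[m][:,:2].astype(np.float32)*1000
print(m.sum(),np.median(z[m]),cv2.minEnclosingCircle(pts),cv2.minAreaRect(pts),np.array(cv2.fitEllipse(cv2.convexHull(pts)),dtype=object))
print('px case axes',proj(p,[[.52,-.2006,.066],[.52+.03*np.cos(.087),-.2006+.03*np.sin(.087),.066],[.52-.03*np.sin(.087),-.2006+.03*np.cos(.087),.066]]))
# rectified view of lock plane z=.066, 5 px/mm, 80mm
g=np.arange(-40,40,.125)/1000
X,Y=np.meshgrid(g,g)  # col -> -y ; row -> -x
W=np.stack([.52-Y,-.2006-X,np.full_like(X,.066)],-1)
uv=proj(p,W).reshape(X.shape+(2,)).astype(np.float32)
im=cv2.remap(p['img'],uv[...,0],uv[...,1],cv2.INTER_CUBIC)
cv2.line(im,(320,0),(320,30),(255,0,0),1);cv2.line(im,(0,320),(30,320),(255,0,0),1)
im=cv2.resize(im,(600,600))
cv2.imwrite('pics/rect3.png',im[:,:,::-1])
E
```

```text
t 7.95 q [-0.372  0.375  0.023  1.217  0.     0.552] tcp [ 0.5828 -0.1413  0.1972] R [[-0.603, 0.798, 0.002], [0.798, 0.603, -0.001], [-0.002, 0.001, -1.0]] F [ 1.   1.2 -0.4] T [ 0.04 -0.04  0.  ] gap 0.0598
plug 0.97 [163.1, 193.4]
plug 0.41 [210.6, 274.6]
1830 0.06631879440690952 ((518.5420532226562, -200.875), 28.844276428222656) ((520.1580200195312, -201.1294403076172), (54.268795013427734, 54.25105667114258), 25.521724700927734) [(519.5641479492188, -201.05282592773438)
 (54.52648162841797, 55.60646438598633) 89.40437316894531]
px case axes [[167.29834652 196.05773364]
 [194.28407169 211.2955347 ]
 [181.60502501 170.67771336]]
```

View pics/rect3.png

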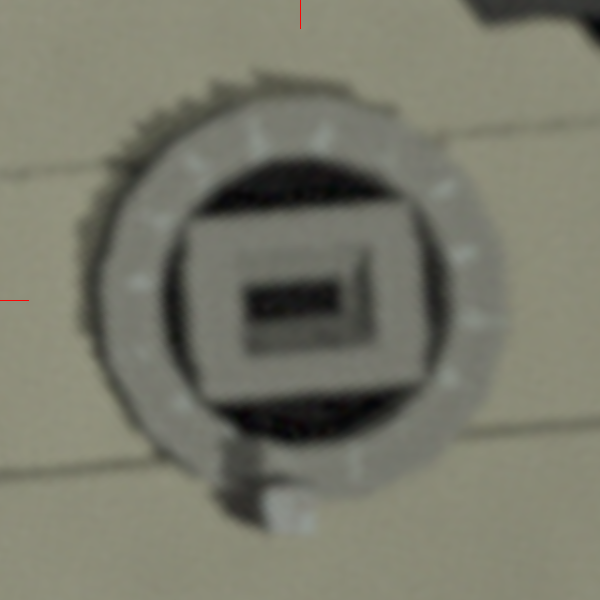

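Core square is centred at about (.5199,-.2013), yaw 5.1°. Going to the key.

```bash
python3 - <<'E'
from h import *
s=(np.array([.5825,-.1413,.196]),down(127))
plan([((.585,.1655,.17),298.5,18,-0.2)],s)
E
```

```text
[-0.2,0.0135,0.0104,0.0014,0,0,-9.5, -0.2,0.0117,0.0124,0.0015,0,0,-9.6, -0.2,0.0094,0.0143,0.0014,0,0,-9.5, -0.2,0.0069,0.0155,0.0015,0,0,-9.5, -0.2,0.0042,0.0165,0.0014,0,0,-9.5, -0.2,0.0015,0.017,0.0015,0,0,-9.6, -0.2,-0.0014,0.017,0.0014,0,0,-9.5, -0.2,-0.0042,0.0165,0.0015,0,0,-9.5, -0.2,-0.0068,0.0156,0.0014,0,0,-9.5, -0.2,-0.0094,0.0143,0.0014,0,0,-9.6]
[-0.2,-0.0115,0.0125,0.0015,0,0,-9.5, -0.2,-0.0135,0.0104,0.0014,0,0,-9.5, -0.2,-0.015,0.0081,0.0015,0,0,-9.6, -0.2,-0.0162,0.0054,0.0014,0,0,-9.5, -0.2,-0.0168,0.0028,0.0015,0,0,-9.5, -0.2,-0.0171,-0.0002,0.0014,0,0,-9.5, -0.2,-0.0168,-0.0029,0.0015,0,0,-9.6, -0.2,-0.016,-0.0056,0.0014,0,0,-9.5]
end [0.585  0.1654 0.17  ] [[0.477, -0.879, 0.0], [-0.879, -0.477, 0.0], [-0.0, 0.0, -1.0]]
```

Request:
{"api": "move_arm", "payload": {"deltas": [-0.2,0.0135,0.0104,0.0014,0,0,-9.5,-0.2,0.0117,0.0124,0.0015,0,0,-9.6,-0.2,0.0094,0.0143,0.0014,0,0,-9.5,-0.2,0.0069,0.0155,0.0015,0,0,-9.5,-0.2,0.0042,0.0165,0.0014,0,0,-9.5,-0.2,0.0015,0.017,0.0015,0,0,-9.6,-0.2,-0.0014,0.017,0.0014,0,0,-9.5,-0.2,-0.0042,0.0165,0.0015,0,0,-9.5,-0.2,-0.0068,0.0156,0.0014,0,0,-9.5,-0.2,-0.0094,0.0143,0.0014,0,0,-9.6]}}

```text
clock: 9.3
tcp_pos: [0.5826, 0.0298, 0.1798]
orientation: [-0.001, -0.364, 0.931, 0.001]
wrist_force: [-0.3, -0.7, 0.3]
finger_gap: 0.0514
```

Request:
{"api": "move_arm", "payload": {"deltas": [-0.2,-0.0115,0.0125,0.0015,0,0,-9.5,-0.2,-0.0135,0.0104,0.0014,0,0,-9.5,-0.2,-0.015,0.0081,0.0015,0,0,-9.6,-0.2,-0.0162,0.0054,0.0014,0,0,-9.5,-0.2,-0.0168,0.0028,0.0015,0,0,-9.5,-0.2,-0.0171,-0.0002,0.0014,0,0,-9.5,-0.2,-0.0168,-0.0029,0.0015,0,0,-9.6,-0.2,-0.016,-0.0056,0.0014,0,0,-9.5,-0.2,0,0,0,0,0,0,-0.2,0,0,0,0,0,0]}}

```text
clock: 10.55
tcp_pos: [0.5841, 0.165, 0.1691]
orientation: [0.001, 0.859, -0.512, -0.001]
wrist_force: [-0.0, -0.4, -0.1]
finger_gap: 0.0514
```

```bash
python3 - <<'E'
from h import *
st()
p=shot('wrist','w4.png'); c=cloud(p);z=c[...,2]
nr=(p['z_map']>0)&(np.hypot(c[...,0]-.585,c[...,1]-.166)<.045)
for a,b in [(.072,.08),(.028,.037),(.05,.08)]:
    m=nr&(z>a)&(z<b); pts=c[m][:,:2].astype(np.float32)*1000
    print(a,m.sum(),np.median(z[m]),cv2.minAreaRect(pts),pts.mean(0))
# top-camera too, and key top centre by colour in lock-plane style rectification
p2=shot('top'); c=cloud(p2);z=c[...,2]
nr=(p2['z_map']>0)&(np.hypot(c[...,0]-.585,c[...,1]-.166)<.045)
m=nr&(z>.07)&(z<.08); print(m.sum())
g=np.arange(-30,30,.1)/1000
X,Y=np.meshgrid(g,g)
W=np.stack([.585-Y,.1655-X,np.full_like(X,.076)],-1)
uv=proj(p,W).reshape(X.shape+(2,)).astype(np.float32)
im=cv2.remap(p['img'],uv[...,0],uv[...,1],cv2.INTER_CUBIC)
cv2.imwrite('pics/rect4.png',im[:,:,::-1])
E
```

```text
t 10.55 q [ 0.143  0.405 -0.002  1.166 -0.    -1.923] tcp [0.5841 0.165  0.1691] R [[0.475, -0.88, -0.002], [-0.88, -0.475, -0.001], [-0.0, 0.002, -1.0]] F [-0.  -0.4 -0.1] T [ 0.01  0.   -0.01] gap 0.0514
0.072 370 0.07552704881240103 ((583.4226684570312, 165.2104034423828), (9.513144493103027, 28.113285064697266), 28.777212142944336) [583.63824 164.84117]
0.028 1625 0.03429568314686208 ((583.0868530273438, 165.82723999023438), (45.0478515625, 44.318206787109375), 28.568845748901367) [584.2201  163.80238]
0.05 439 0.07527151341373305 ((583.4432373046875, 165.03018188476562), (9.74516487121582, 28.449026107788086), 28.7772159576416) [584.52264 163.15579]
10
```

View pics/w4.png

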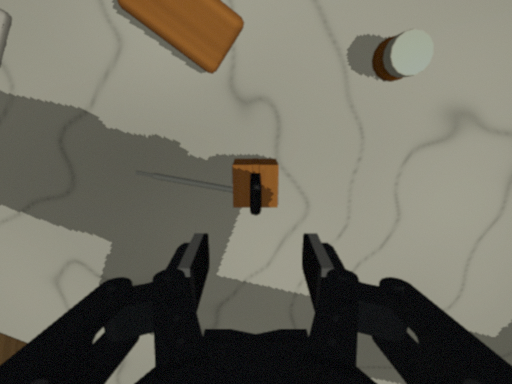

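View pics/rect4.png

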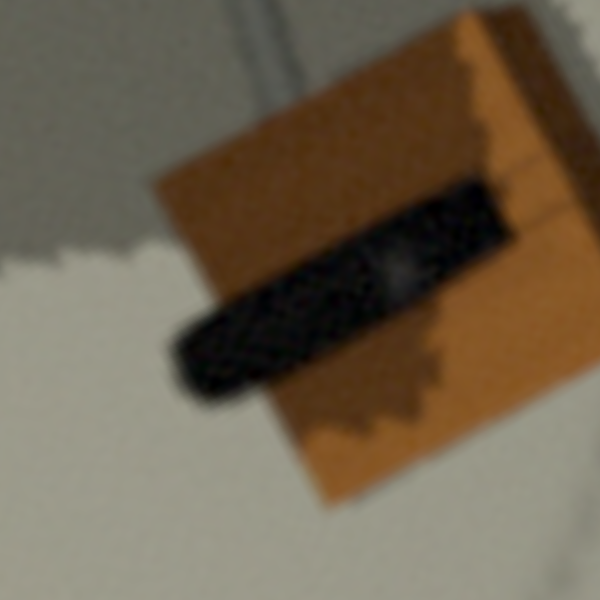

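Wrist estimate of the key is (.5834,.1652), yaw 28.7°, top at .0755, which matches the expected .076. Descending and gripping.

```bash
python3 - <<'E'
from h import *
plan([((.5834,.1653,.054),298.6,5,-0.2)],last())
E
```

```text
LIMIT [-0.2, -0.0001, 0.0003, 0.0232, -0.0, -0.0, -72.0]
LIMIT [-0.2, -0.0003, -0.0001, 0.0232, -0.0, -0.0, -72.0]
LIMIT [-0.2, -0.0001, -0.0003, 0.0232, -0.0, -0.0, -72.1]
LIMIT [-0.2, 0.0003, -0.0002, 0.0232, -0.0, -0.0, -72.0]
LIMIT [-0.2, 0.0002, 0.0002, 0.0232, 0.0, 0.0, -72.0]
[-0.2,-0.0001,0.0003,0.0232,0,0,-72, -0.2,-0.0003,-0.0001,0.0232,0,0,-72, -0.2,-0.0001,-0.0003,0.0232,0,0,-72.1, -0.2,0.0003,-0.0002,0.0232,0,0,-72, -0.2,0.0002,0.0002,0.0232,0,0,-72]
end [0.5834 0.1653 0.054 ] [[0.479, -0.878, 0.0], [-0.878, -0.479, -0.0], [0.0, 0.0, -1.0]]
```

Request:
{"api": "move_arm", "payload": {"deltas": [-0.2,-0.0003,0.0005,0.023,0,0,0,-0.2,-0.0003,0,0.023,0,0,0,-0.2,0,0,0.023,0,0,0,-0.2,0,0,0.023,0,0,0,-0.2,0,0,0.023,0,0,0,-0.2,0,0,0,0,0,0]}}

```text
clock: 11.4
tcp_pos: [0.5823, 0.1648, 0.0532]
orientation: [0.001, 0.859, -0.512, -0.002]
wrist_force: [-0.1, 0.7, -0.2]
finger_gap: 0.0508
```

Request:
{"api": "move_arm", "payload": {"deltas": [1,0,0,0,0,0,0,1,0,0,0,0,0,0,1,0,0,0,0,0,0,1,0,0,0,0,0,0,1,0,0,0,0,0,0], "squeeze": 90}}

```text
clock: 12.02
tcp_pos: [0.585, 0.1658, 0.0564]
orientation: [-0.001, 0.86, -0.511, 0.001]
wrist_force: [-0.9, -0.6, 6.0]
finger_gap: 0.0087
```

```bash
python3 - <<'E'
from h import *
st()
E
```

```text
t 12.025 q [ 0.144  0.488 -0.167  0.914 -0.    -1.925] tcp [0.585  0.1658 0.0564] R [[0.478, -0.878, 0.003], [-0.878, -0.478, 0.0], [0.001, -0.002, -1.0]] F [-0.9 -0.6  6. ] T [-0.16 -0.01  0.05] gap 0.0087
```

Request:
{"api": "move_arm", "payload": {"deltas": [1,0,0,-0.01,0,0,0,1,0,0,-0.02,0,0,0,1,0,0,-0.03,0,0,0,1,0,0,-0.04,0,0,0,1,0,0,-0.04,0,0,0,1,0,0,0,0,0,0,1,0,0,0,0,0,0]}}

```text
clock: 12.9
tcp_pos: [0.5835, 0.1657, 0.1945]
orientation: [0.0, 0.86, -0.511, -0.0]
wrist_force: [-0.2, -0.4, -0.5]
finger_gap: 0.0086
```

```bash
python3 - <<'E'
from h import *
st()
p=shot('wrist','w5.png')
for t in ['key_bow','key_tip']:
  for d in imaging.cut_out(p,t)[:1]: print(t,d['confidence'],d['centre'])
st()
E
```

```text
t 12.9 q [ 0.144  0.392  0.041  1.221 -0.    -1.925] tcp [0.5835 0.1657 0.1945] R [[0.478, -0.878, -0.001], [-0.878, -0.478, -0.0], [-0.0, 0.001, -1.0]] F [-0.2 -0.4 -0.5] T [-0.05  0.01  0.  ] gap 0.0086
key_bow 0.9 [256.5, 255.8]
key_tip 0.8 [256.7, 258.1]
t 13.05 q [ 0.144  0.393  0.04   1.221 -0.    -1.925] tcp [0.5829 0.1656 0.1933] R [[0.478, -0.878, -0.003], [-0.878, -0.478, -0.001], [-0.001, 0.003, -1.0]] F [-0.3 -0.1 -0.7] T [ 0.02  0.02 -0.03] gap 0.0083
```

View pics/w5.png

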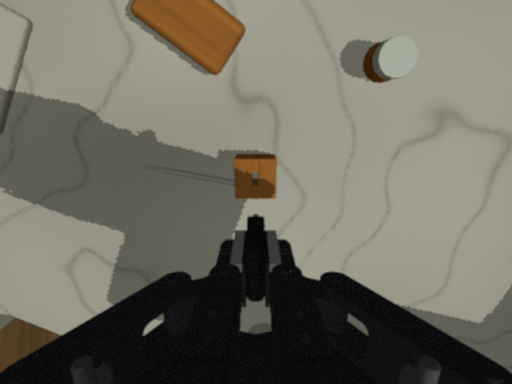

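```bash
python3 - <<'E'
from h import *
plan([((.5199,-.2013,.193),275.1-360,10,1),((.5199,-.2013,.137),275.1-360,3,1)],(np.array([.5832,.1656,.194]),down(298.6-360)))
E
```

```text
[1,0.0292,0.0231,0.0001,0,0,2.4, 1,0.0301,0.0219,0.0001,0,0,2.3, 1,0.031,0.0207,0.0001,0,0,2.4, 1,0.0318,0.0193,0.0001,0,0,2.3, 1,0.0326,0.018,0.0001,0,0,2.3, 1,0.0332,0.0168,0.0001,0,0,2.4, 1,0.034,0.0153,0.0001,0,0,2.3, 1,0.0345,0.0139,0.0001,0,0,2.4, 1,0.0351,0.0125,0.0001,0,0,2.3, 1,0.0355,0.0111,0.0001,0,0,2.4]
[1,0,0,0.0187,0,0,0, 1,0,0,0.0186,0,0,0, 1,0,0,0.0187,0,0,0]
end [ 0.5199 -0.2013  0.137 ] [[0.089, -0.996, 0.0], [-0.996, -0.089, -0.0], [0.0, 0.0, -1.0]]
```

Request:
{"api": "move_arm", "payload": {"deltas": [1,0.0292,0.0231,0.0001,0,0,2.4,1,0.0301,0.0219,0.0001,0,0,2.3,1,0.031,0.0207,0.0001,0,0,2.4,1,0.0318,0.0193,0.0001,0,0,2.3,1,0.0326,0.018,0.0001,0,0,2.3,1,0.0332,0.0168,0.0001,0,0,2.4,1,0.034,0.0153,0.0001,0,0,2.3,1,0.0345,0.0139,0.0001,0,0,2.4,1,0.0351,0.0125,0.0001,0,0,2.3,1,0.0355,0.0111,0.0001,0,0,2.4]}}

```text
clock: 14.3
tcp_pos: [0.5193, -0.2019, 0.1927]
orientation: [0.0, 0.737, -0.676, -0.001]
wrist_force: [0.9, 0.3, -0.3]
finger_gap: 0.0088
```

Request:
{"api": "move_arm", "payload": {"deltas": [1,0,0,0.0187,0,0,0,1,0,0,0.0186,0,0,0,1,0,0,0.0187,0,0,0,1,0,0,0,0,0,0,1,0,0,0,0,0,0]}}

```text
clock: 14.92
tcp_pos: [0.5202, -0.201, 0.138]
orientation: [0.0, 0.738, -0.675, -0.0]
wrist_force: [0.1, -0.3, -0.0]
finger_gap: 0.0084
```

```bash
python3 - <<'E'
from h import *
st()
p=shot('wrist','w6.png'); c=cloud(p);z=c[...,2]
for t in ['key_bow','plug']:
  for d in imaging.cut_out(p,t)[:1]: print(t,d['confidence'],d['centre'])
print(proj(p,[[.5199,-.2013,.066]]))
p=shot('scene','s6.png'); 
for t in ['key_bow','key_tip']:
  for d in imaging.recognise(p,t)[:1]: print(t,d['confidence'],d['centre'])
cv2.imwrite('pics/s6z.png',cv2.resize(p['img'][100:190,140:250],None,fx=7,fy=6.5,interpolation=cv2.INTER_CUBIC)[:,:,::-1])
st()
E
```

```text
t 14.925 q [-0.513  0.333 -0.188  1.05  -0.    -2.172] tcp [ 0.5202 -0.201   0.138 ] R [[0.088, -0.996, -0.0], [-0.996, -0.088, 0.0], [-0.0, 0.0, -1.0]] F [ 0.1 -0.3 -0. ] T [ 0.02 -0.02 -0.03] gap 0.0084
key_bow 0.92 [256.5, 257.4]
plug 0.92 [252.8, 202.2]
[[255.12723534 206.71704421]]
key_bow 0.47 [193.4, 136.8]
key_tip 0.39 [196.2, 135.3]
t 15.225 q [-0.513  0.332 -0.188  1.05  -0.    -2.172] tcp [ 0.5206 -0.2012  0.1386] R [[0.088, -0.996, 0.001], [-0.996, -0.088, -0.001], [0.001, -0.001, -1.0]] F [-0.3  0.2 -0.3] T [ 0.02  0.02 -0.  ] gap 0.0085
```

View pics/w6.png

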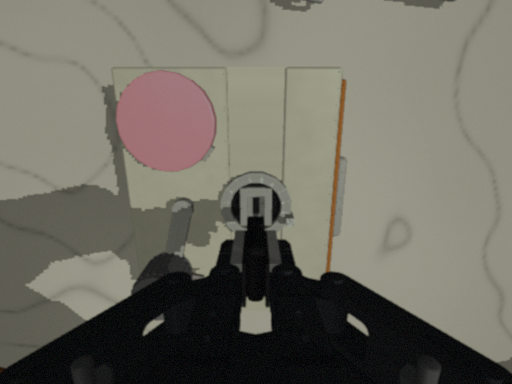

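View pics/s6z.png

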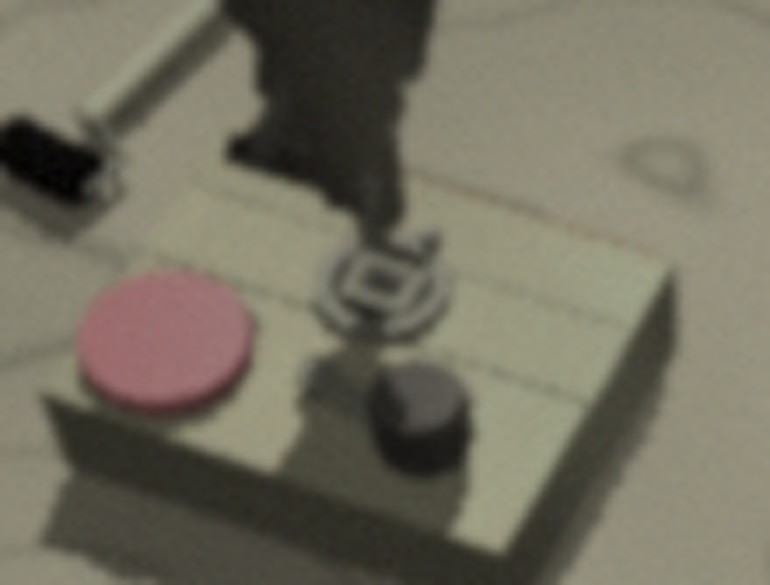

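```bash
python3 - <<'E'
from h import *
s=env.get_state()
p=cv2.imread('pics/w6.png')
cv2.imwrite('pics/w6z.png',cv2.resize(p[165:265,206:306],None,fx=6,fy=6,interpolation=cv2.INTER_CUBIC))
q=shot('wrist'); print(q['cx'],q['cy'],q['fx'])
c=cloud(q);z=c[...,2]
T=s['tcp_pos'];Rm=R.from_quat(np.roll(s['orientation'],-1)).as_matrix()
Rc=cv2.Rodrigues(np.array(q['rvec'],float))[0]; C=-Rc.T@np.array(q['tvec']).ravel()
print('cam in tool',Rm.T@(C-T),'rot',np.round(Rc@Rm,3).tolist())
m=(q['z_map']>0)&(z>.0635)&(z<.069)&(np.hypot(c[...,0]-.52,c[...,1]+.2)<.032)
pts=c[m][:,:2].astype(np.float32)*1000
print(np.median(z[m]),cv2.fitEllipse(cv2.convexHull(pts)))
# predicted px of key parts in tool frame
def tp(v): return proj(q,[T+Rm@np.array(v)])[0]
for v in [[0,0,.0504],[0.006,0,.045],[-.006,0,.045],[.015,.005,-.0196],[.015,-.005,-.0196],[.014,0,.0224],[-.015,0,-.0196]]: print(v,tp(v))
E
```

```text
255.2279949703292 192.35449606769282 282.1006960778206
cam in tool [ 0.07422031  0.00036139 -0.13192514] rot [[0.001, 1.0, 0.0], [-0.956, 0.001, -0.293], [-0.293, -0.0, 0.956]]
0.06627273572273057 ((519.1339721679688, -201.37928771972656), (53.94794845581055, 54.81613540649414), 73.20262145996094)
[0, 0, 0.0504] [254.69040495 217.69003516]
[0.006, 0, 0.045] [254.67610786 212.41714362]
[-0.006, 0, 0.045] [254.67120335 228.85323168]
[0.015, 0.005, -0.0196] [265.67529839 246.08146907]
[0.015, -0.005, -0.0196] [243.06001236 246.06112296]
[0.014, 0, 0.0224] [254.59693352 213.55808853]
[-0.015, 0, -0.0196] [254.37023952 303.14781219]
```

View pics/w6z.png

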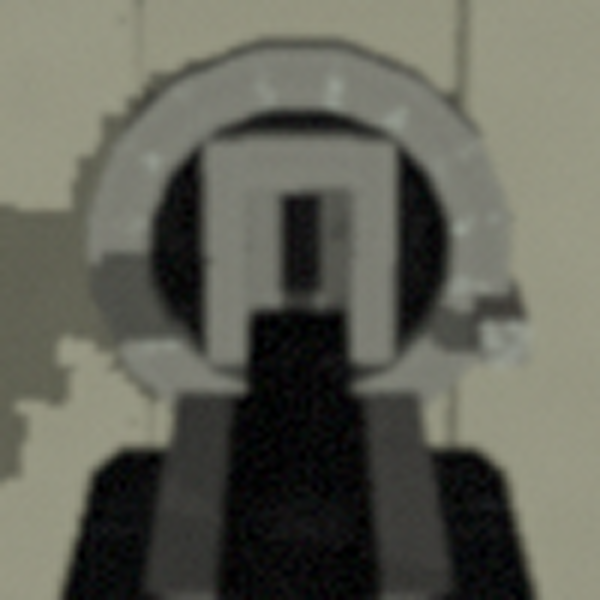

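The wrist zoom shows the key's neck (columns 250–350, centre 300) in line with the slot and core (centre 300), so case-x alignment is good. Lowering until the tip is inside the mouth.

Request:
{"api": "move_arm", "payload": {"deltas": [1,0.0003,0,0.01,0,0,0,1,0,0,0.008,0,0,0,1,0,0,0.004,0,0,0,1,0,0,0.003,0,0,0,1,0,0,0.002,0,0,0,1,0,0,0.001,0,0,0,1,0,0,0,0,0,0]}}

```text
clock: 16.15
tcp_pos: [0.5203, -0.2014, 0.1101]
orientation: [0.0, 0.738, -0.675, 0.0]
wrist_force: [0.2, -0.8, 0.3]
finger_gap: 0.0088
```

```bash
python3 - <<'E'
from h import *
st()
p=shot('wrist','w7.png')
cv2.imwrite('pics/w7z.png',cv2.resize(p['img'][165:265,206:306],None,fx=6,fy=6,interpolation=cv2.INTER_CUBIC)[:,:,::-1])
E
```

```text
t 16.15 q [-0.513  0.354 -0.23   0.986 -0.    -2.172] tcp [ 0.5203 -0.2014  0.1101] R [[0.088, -0.996, 0.0], [-0.996, -0.088, -0.0], [0.0, -0.0, -1.0]] F [ 0.2 -0.8  0.3] T [-0.02  0.02  0.02] gap 0.0088
```

View pics/w7z.png

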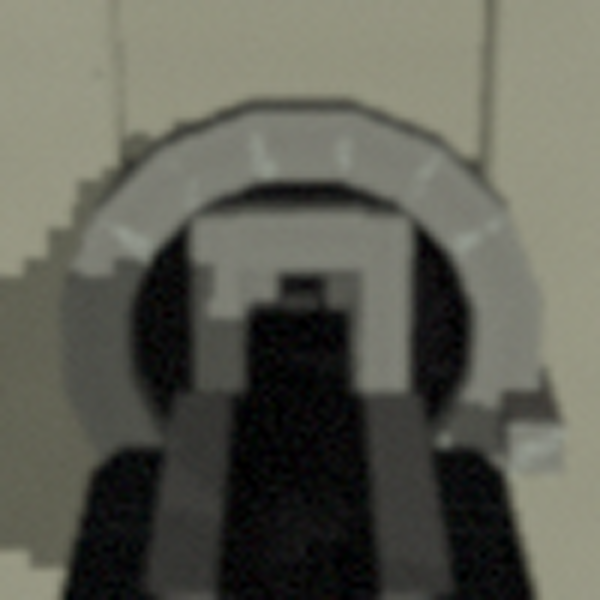

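The tip is about 6 mm below the face with no force and still aligned. Pushing down with small rocks.

Request:
{"api": "move_arm", "payload": {"deltas": [1,0,0,0.002,0,0,0,1,0,0,0.002,0,0,0,1,0,0,0.002,0,0,0,1,0,0,0.002,0,0,0,1,0,0,0,0,0,0]}}

```text
clock: 16.82
tcp_pos: [0.5209, -0.2028, 0.1026]
orientation: [0.001, 0.737, -0.676, 0.002]
wrist_force: [0.6, -5.1, 0.9]
finger_gap: 0.0085
```

```bash
python3 - <<'E'
from h import *
st()
E
```

```text
t 16.825 q [-5.140e-01  3.610e-01 -2.410e-01  9.660e-01 -2.000e-03 -2.172e+00] tcp [ 0.5209 -0.2028  0.1026] R [[0.087, -0.996, 0.001], [-0.996, -0.087, -0.003], [0.003, -0.001, -1.0]] F [ 0.6 -5.1  0.9] T [-1.09 -0.03 -0.02] gap 0.0085
```

Request:
{"api": "move_arm", "payload": {"deltas": [1,0.001,0,0.002,0,0,0,1,0,0,0.002,0,1,0,1,0,0,0.002,0,-2,0,1,0,0,0.002,0,1,0,1,0,0,0,0,0,0]}}

```text
clock: 17.45
tcp_pos: [0.5206, -0.2019, 0.0937]
orientation: [-0.001, 0.738, -0.675, -0.001]
wrist_force: [1.9, 0.2, 0.9]
finger_gap: 0.0088
```

```bash
python3 - <<'E'
from h import *
st()
E
```

```text
t 17.45 q [-5.150e-01  3.700e-01 -2.510e-01  9.500e-01  2.000e-03 -2.174e+00] tcp [ 0.5206 -0.2019  0.0937] R [[0.088, -0.996, 0.0], [-0.996, -0.088, 0.002], [-0.002, -0.001, -1.0]] F [1.9 0.2 0.9] T [ 0.05 -0.42  0.01] gap 0.0088
```

Request:
{"api": "move_arm", "payload": {"deltas": [1,0,0,0.002,0,1,0,1,0,0,0.002,0,-2,0,1,0,0,0.002,0,1,0,1,0,0,0.002,0,0,0,1,0,0,0,0,0,0]}}

```text
clock: 18.08
tcp_pos: [0.5203, -0.2023, 0.0881]
orientation: [-0.0, 0.738, -0.675, 0.0]
wrist_force: [-4.5, 3.0, 19.0]
finger_gap: 0.0085
```

```bash
python3 - <<'E'
from h import *
st()
E
```

```text
t 18.075 q [-0.515  0.374 -0.261  0.935  0.    -2.174] tcp [ 0.5203 -0.2023  0.0881] R [[0.088, -0.996, 0.001], [-0.996, -0.088, -0.0], [0.0, -0.001, -1.0]] F [-4.5  3.  19. ] T [0.78 1.03 0.05] gap 0.0085
```

Request:
{"api": "move_arm", "payload": {"deltas": [1,0,0,0.001,0,1.5,0,1,0,0,0,0,-3,0,1,0,0,0,0,1.5,0,1,0,0,0,0,0,0]}}

```text
clock: 18.58
tcp_pos: [0.521, -0.2025, 0.0881]
orientation: [-0.0, 0.738, -0.675, 0.001]
wrist_force: [-4.8, 4.2, 23.0]
finger_gap: 0.0088
```

```bash
python3 - <<'E'
from h import *
st()
p=shot('wrist','w8.png')
cv2.imwrite('pics/w8z.png',cv2.resize(p['img'][150:290,186:326],None,fx=4.2,fy=4.2,interpolation=cv2.INTER_CUBIC)[:,:,::-1])
p=shot('scene')
cv2.imwrite('pics/s8z.png',cv2.resize(p['img'][100:190,140:250],None,fx=7,fy=6.5,interpolation=cv2.INTER_CUBIC)[:,:,::-1])
E
```

```text
t 18.575 q [-0.514  0.374 -0.261  0.933  0.    -2.173] tcp [ 0.521  -0.2025  0.0881] R [[0.088, -0.996, 0.003], [-0.996, -0.088, -0.001], [0.002, -0.003, -1.0]] F [-4.8  4.2 23. ] T [0.76 1.11 0.03] gap 0.0088
```

View pics/w8z.png

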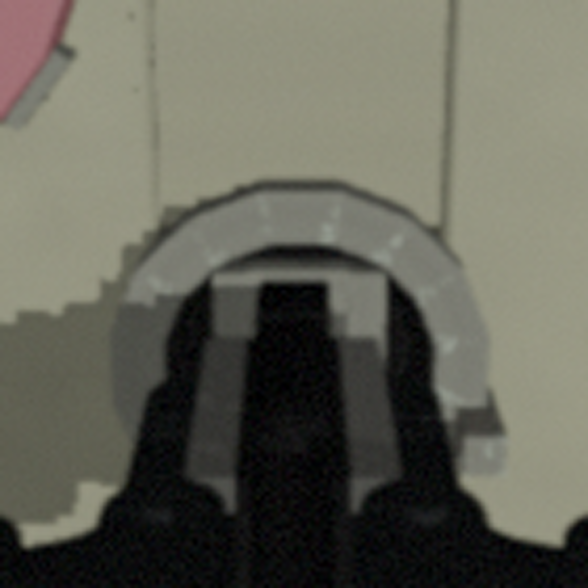

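View pics/s8z.png

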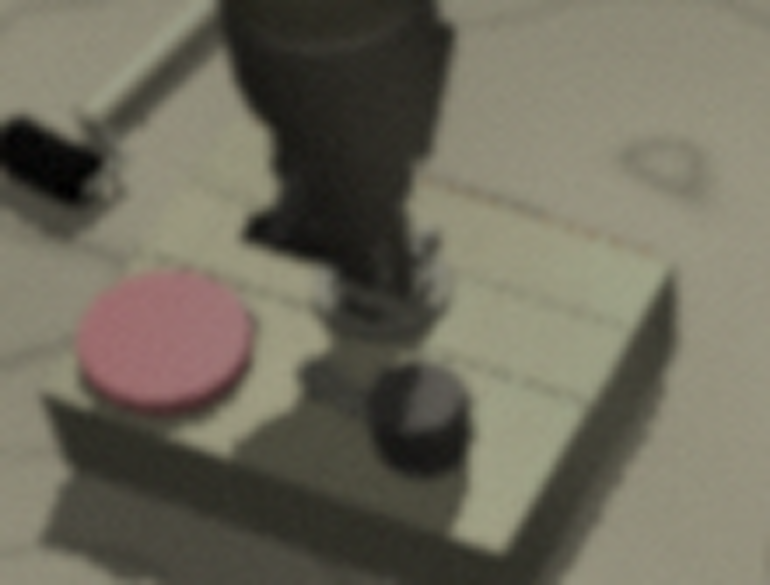

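The depth stays fixed at z=.0881 (.0884 expected) under more force, so the shoulder is home. I'll ease the push a little and turn clockwise.

Request:
{"api": "move_arm", "payload": {"deltas": [1,-0.0006,0.0006,-0.001,0,0,4,1,0,0,0,0,0,8,1,0,0,0,0,0,8,1,0,0,0,0,0,8,1,0,0,0,0,0,0]}}

```text
clock: 19.3
tcp_pos: [0.5205, -0.2026, 0.0882]
orientation: [0.0, -0.552, 0.834, -0.001]
wrist_force: [-3.1, 1.7, 17.0]
finger_gap: 0.0089
```

```bash
python3 - <<'E'
from h import *
st()
E
```

```text
t 19.3 q [-5.150e-01  3.730e-01 -2.620e-01  9.330e-01 -1.000e-03 -1.684e+00] tcp [ 0.5205 -0.2026  0.0882] R [[-0.391, -0.92, 0.002], [-0.92, 0.391, -0.002], [0.001, -0.003, -1.0]] F [-3.1  1.7 17. ] T [0.22 0.64 0.09] gap 0.0089
```

Turning well: 28° done, torque 0.09 Nm. Continuing.

Request:
{"api": "move_arm", "payload": {"deltas": [1,0,0,0,0,0,8,1,0,0,0,0,0,8,1,0,0,0,0,0,8,1,0,0,0,0,0,8,1,0,0,0,0,0,8,1,0,0,0,0,0,8,1,0,0,0,0,0,0]}}

```text
clock: 20.18
tcp_pos: [0.5198, -0.2022, 0.0881]
orientation: [0.0, -0.165, 0.986, -0.001]
wrist_force: [-4.6, 1.5, 19.1]
finger_gap: 0.0087
```

```bash
python3 - <<'E'
from h import *
st()
E
```

```text
t 20.175 q [-0.515  0.373 -0.263  0.934 -0.    -0.846] tcp [ 0.5198 -0.2022  0.0881] R [[-0.946, -0.325, 0.001], [-0.325, 0.946, -0.001], [-0.001, -0.001, -1.0]] F [-4.6  1.5 19.1] T [0.47 0.99 0.15] gap 0.0087
```

Request:
{"api": "move_arm", "payload": {"deltas": [1,0,0,0,0,0,6,1,0,0,0,0,0,6,1,0,0,0,0,0,4,1,0,0,0,0,0,0]}}

```text
clock: 20.68
tcp_pos: [0.5197, -0.2019, 0.0882]
orientation: [0.001, -0.026, 1.0, -0.0]
wrist_force: [-4.5, 1.9, 18.5]
finger_gap: 0.0089
```

```bash
python3 - <<'E'
from h import *
st()
E
```

```text
t 20.675 q [-0.514  0.372 -0.263  0.934  0.    -0.567] tcp [ 0.5197 -0.2019  0.0882] R [[-0.999, -0.053, 0.001], [-0.053, 0.999, -0.001], [-0.001, -0.001, -1.0]] F [-4.5  1.9 18.5] T [0.71 1.05 0.11] gap 0.0089
```

Request:
{"api": "move_arm", "payload": {"deltas": [1,0,0,0,0,0,3,1,0,0,0,0,0,0,1,0,0,0,0,0,0]}}

```text
clock: 21.05
tcp_pos: [0.5197, -0.2018, 0.0881]
orientation: [0.001, -0.001, 1.0, -0.0]
wrist_force: [-4.7, 3.3, 18.5]
finger_gap: 0.0088
```

```bash
python3 - <<'E'
from h import *
s=st(); a=[]
for i in range(6):
    p=shot('wrist','w9.png'); s=env.get_state(); a.append([s['ft_torque'][2],s['tau'][5],np.degrees(R.from_quat(np.roll(s['orientation'],-1)).as_matrix()[1,0])])
print(np.round(a,3),np.mean(a,0))
cv2.imwrite('pics/w9z.png',cv2.resize(p['img'][130:290,176:336],None,fx=3.7,fy=3.7,interpolation=cv2.INTER_CUBIC)[:,:,::-1])
E
```

```text
t 21.05 q [-0.514  0.372 -0.263  0.934  0.    -0.516] tcp [ 0.5197 -0.2018  0.0881] R [[-1.0, -0.001, 0.001], [-0.001, 1.0, -0.0], [-0.001, -0.0, -1.0]] F [-4.7  3.3 18.5] T [0.61 1.01 0.25] gap 0.0088
[[ 0.262  0.221 -0.07 ]
 [ 0.234  0.221 -0.074]
 [ 0.237  0.221 -0.071]
 [ 0.164  0.221 -0.07 ]
 [ 0.217  0.221 -0.071]
 [ 0.207  0.221 -0.073]] [ 0.22004068  0.22103636 -0.07137107]
```

View pics/w9z.png

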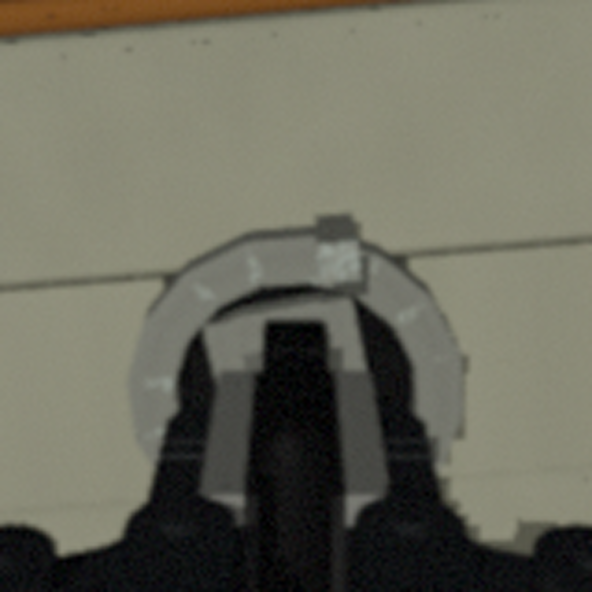

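Torque rose to 0.22 Nm. In the picture the core edge is about 7.6° short of 90°, so the core is at about 1.44 rad, essentially at the stop. I'll add a small margin and confirm.

Request:
{"api": "move_arm", "payload": {"deltas": [1,0,0,0,0,0,2,1,0,0,0,0,0,0,1,0,0,0,0,0,0]}}

```text
clock: 21.72
tcp_pos: [0.5198, -0.2017, 0.0881]
orientation: [0.001, 0.017, 1.0, -0.0]
wrist_force: [-4.9, 3.2, 18.4]
finger_gap: 0.0086
```

```bash
python3 - <<'E'
from h import *
st(); a=[]
for i in range(5):
    p=shot('wrist','w10.png'); s=env.get_state(); a.append([s['ft_torque'][2],s['tau'][5],np.degrees(R.from_quat(np.roll(s['orientation'],-1)).as_matrix()[1,0])])
print(np.mean(a,0))
cv2.imwrite('pics/w10z.png',cv2.resize(p['img'][130:290,176:336],None,fx=3.7,fy=3.7,interpolation=cv2.INTER_CUBIC)[:,:,::-1])
shot('scene','s10.png')
E
```

```text
t 21.725 q [-0.514  0.372 -0.263  0.934  0.    -0.481] tcp [ 0.5198 -0.2017  0.0881] R [[-0.999, 0.033, 0.001], [0.033, 0.999, -0.0], [-0.001, -0.0, -1.0]] F [-4.9  3.2 18.4] T [0.74 0.99 0.28] gap 0.0086
[0.31183616 0.3056322  1.91520531]
```

View pics/w10z.png

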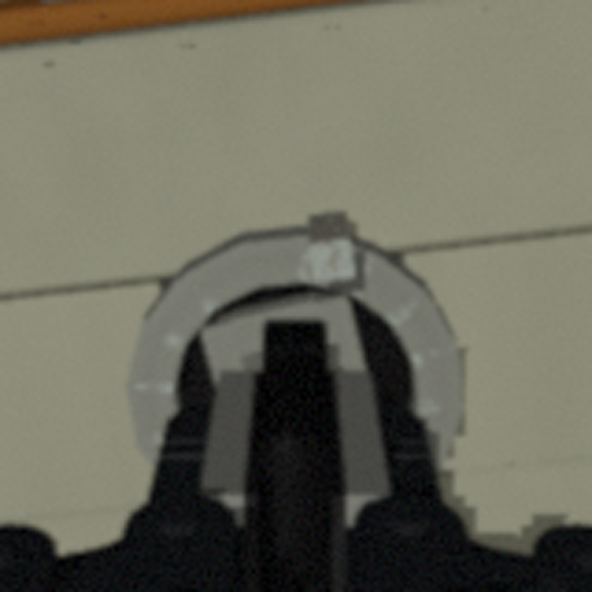

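View pics/s10.png

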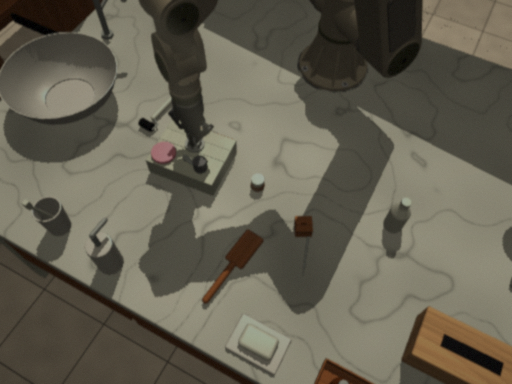

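The core is against its stop: torque is 0.31 Nm, well above the spring's 0.14. The key is seated, the cap is aside, and the bystanders look undisturbed in the scene view. Handing in.

```bash
python3 - <<'E'
from h import *
print(order.hand_in())
E
```

```text
the job is handed in; nothing more can be done
None
```

The job is done and handed in at about 22 s of the 54 s allowed. The arm is still gripping the key at 90 N and holding it turned.

- **Cap:** I unscrewed it about 90° anticlockwise and swung it about 1.8 rad aside. The wrist picture afterwards showed the keyhole bare and the cap still unscrewed.
- **Key:** I took it from the stand and pushed it in with small rocks. It stopped at a TCP height of 88.1 mm (88.4 expected when fully home) and went no deeper when I raised the push from 19 to 23 N. I kept about 18 N on it while turning.
- **Turn:** I turned the key about 97° clockwise. In the picture the core is at about 1.44–1.46 rad (stop at 1.45). The wrist torque rose to 0.31 Nm, above the spring's 0.14 Nm, so it is against the stop.
- **Other things:** the last scene picture shows the bystanders where they were, checked by eye only.
- **Disagreements:** the wrist and top cameras differed by about 1.5 mm, so I lined the key up with the slot by eye in the wrist picture. Partway in there was a 5 N sideways force, and it went away after a 1 mm shift.

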